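# Slide the locked dish carriage to the lens station

### The job

Move the petri dish on the rail's carriage under the round lens: press the carriage's lock button down between its two cheeks with the fingertips, keep it held down all the way while you slide the carriage to the end stop on the lens side, then let go so that the button springs up and locks it there. Only press and push: do not touch or lift the dish, which must stay in its nest, and leave the other things on the bench where they are.

Things in the scene. Friction and masses are not known exactly. Their poses are not given: they have to be found in the camera images.
- rail: Fixed slide-rail unit on the worktop: grey base 180 x 300 mm with an aluminium block across each end, 46 mm high. Origin on the worktop under the middle of the unit; its x axis points to the far side (away from the robot, turned by the unit's yaw of up to 0.35 rad), its y axis runs along the travel, z is up. The two stations stand at the far side of its two ends.
- dish_carriage (a joint): Slide of the carriage along the rail's y axis, in m: 0 in the middle, +0.080 at the end stop on the rail's +y side, -0.080 at the other end stop. It starts locked near 0. Unlocked it takes about 1.5 N to slide. The carriage is an aluminium deck 164 mm (rail x) by 92 mm (rail y), top 46 mm above the worktop, with the dish nest in its far half and the lock button in its near half.
- lock_button (a joint): Lock button of the carriage, in m: 0 is up (locked), 0.008 fully down. A spring pushes it up (2 N at the top, 6 N fully down). Its cross pin sits between the teeth of a notched bar along the front of the rail: the carriage is free only while the button is more than about 5 mm down, and locks in the nearest notch when let up; there is a notch at each end stop.
- button_top (a point): Centre of the top of the lock button, a black ribbed pad 36 mm (rail x) by 46 mm (rail y), 66 mm above the worktop when up; it moves with the carriage and the button. It lies between two upright grey cheeks on the carriage, 8 mm thick, 36 mm long in rail x, inner faces 50 mm apart along the travel (25 mm to either side of this point), tops 84 mm above the worktop. A fingertip on the pad can push against a cheek.
- nest (a point): Middle of the floor of the round dish nest in the carriage deck (66 mm wide, 7 mm deep), 39 mm above the worktop, 90 mm beyond the button in rail x; it moves with the carriage.
- sample_dish: Petri dish, 62 mm wide and 15 mm high, clear, lying loose in the nest. Origin at the centre of its underside.
- lens (a point): Centre of the underside of the round black-rimmed lens (76 mm wide, 63 to 79 mm above the worktop) on its arm from a white column at the far side, at one end of the rail. The nest is straight below this point when the carriage is at the end stop on this side. Which end it is varies.
- lamp (a point): Centre of the underside of the square white lamp hood (74 x 74 mm, 64 to 78 mm above the worktop) of the other station, at the opposite end of the rail; not the place for the dish now.
- spare_dish: Bystander: another petri dish, 62 mm wide, 15 mm high, flat on the worktop beside the rail's -y end. Origin at the centre of its underside.
- timer: Bystander: flat white timer 66 x 62 x 17 mm, on the worktop beside the rail's +y end. Origin at the centre of its underside.
- small_beaker: Bystander: glass beaker 56 mm wide, 68 mm high, standing behind the rail between the two stations. Origin at the centre of its underside.
- bottle: Bystander: glass bottle with a blue cap, 56 mm wide, 131 mm high, to the right of the rail. Origin at the centre of its underside.
- flask: Bystander: conical glass flask 81 mm wide, 140 mm high, to the left of the rail. Origin at the centre of its underside.

How it is judged:
By the outcome, as a careful person would: the job done as asked, in the order asked, and still so for the second after the job is handed in, with the robot touching nothing.
It also fails if it takes over 40 s, if anything falls off the work surface, if the arm or the gripper's body presses on something with over 40 N, if the wrist force passes 120 N, or if a joint passes its speed limit or range.

### The arm

A 7-joint arm with a two-finger parallel gripper is mounted at the origin on a cart in front of the work surface, level with it; the furniture and walls round the work are solid. World frame = base frame: x ahead of the robot, y to its left, z up, the work surface at z = 0. Lengths are in m, angles in rad, forces in N, time in s.
With the tool pointing down it reaches from about 0.425 to 0.875 m from the base axis. Payload 4.7 kg.
Tool frame: the origin (TCP) lies on the centre line of the jaws, within the pads' length; the fingertips stand ctrl.tcp_to_tips ahead of it and the grasp point (between the pads) lies 2 mm behind it (ctrl.tcp_to_tips is the distance from the TCP to the fingertips, in m); z points along the fingers, y is the line along which they close (so a half turn about z gives the same grasp; the last joint's range is limited). The gripper opens to 87 mm and grips with 3 to 60 N. Pads are 19 mm wide; open, the fingers measure 117 mm over their backs; the gripper's body (75 mm by 190 mm) begins 51 mm behind the grasp point.
Start: joints at [1.303, 0.321, -0.07, 1.45, 0.023, 1.371, -0.057], TCP at [0.181, -0.624, 0.24] pointing down, gripper open.
Joint ranges: [-2.86, 2.86], [-0.3, 2.09], [-1.38, 1.24], [0.06, 2.45], [-1.56, 4.7], [0.09, 2.05], [-2.69, 2.69]. Speed limits (rad/s): [2.57, 2.57, 3.14, 3.14, 3.14, 3.14, 3.14].

### API

Orientations are given as a rotation vector (axis times angle).
In Python, from bench import ctrl, optics, close_job gives the robot as it stands.
- The arm moves only by the shell command python3 -m inch 'ROWS' [OPENING] [FORCE]. ROWS is JSON, a list of rows, each a list of 2 entries, a list of its own where there are three numbers: the shift along the tool's x, y, z in mm, then the turn, a rotation vector about the tool's x, y, z in degrees. In form: [[[x, y, z], [ax, ay, az]], ...]. A call has exactly 10 rows; each row shifts and turns the commanded pose from where the row before left it, along the tool's axes as they then stand; what a row does not reach is not made up. A row lasts 1/10 s, in which the tool goes at most 50 mm and 8.59 degrees, less where a joint would pass 70% of its speed; a pose out of reach is approached as far as the arm can. A call is refused whole if a number of a shift passes 50 or a number of a turn 8.59, either way. A call with a gripper value outside its range is refused whole. OPENING is the closure, from 0 (fully open) to 1 (shut), set as the call begins (- or left out, the last holds). The fingers move at their own pace and stop on an object; FORCE is the grip in N (left out, the last holds). Time passes only in rows, so rows that do not move let the fingers close, or fill a call up. It gives the time, the measured TCP pose, the force and the opening at its end, in the units of the state.
- ctrl.get_state(): the state, without advancing time (a new reading comes with each control period).
- optics.get_image(name): name is "scene" or "top"; returns a dict with "image" (480x640x3 uint8, red, green, blue), "fx", "fy", "cx", "cy" (pixels), "R" (3x3) and "t" (3): a world point X has camera coordinates R X + t. Camera axes: x right, y down, z forward; pixel columns grow to the right and rows downward; lengths in m; the calibration is good to about 2 mm. A picture is of the moment at which its call begins. There is no depth.
- close_job(): hands the job in, once; it reports no verdict.
The state is a dict: "time": time; "joint_positions": joint angles; "qd": joint speeds; "joint_torque": joint torques, N m; "position": TCP position; "tool_rot": TCP orientation; "ft_force": force on the tool from outside, world axes, zero at the start; "torque": the same for the moment, N m; "grip_width": opening from 0.0 (shut) to 1.0 (fully open).
Only numpy, scipy, OpenCV 4.12 (cv2) and the standard library are available. Lean on these libraries where they do the work, as an engineer would, in place of code of your own. Each camera call takes 0.05 s, during which the arm holds its last target. There are 200 camera calls.

## Working session

There is one attempt and no reset: what is moved stays moved. The work goes in short steps, Python scripts to look and compute and a shell command to move; the robot and the scene stay as the last step left them, time stands still between calls to the robot, and variables do not carry over. Pictures are saved under pics/ and viewed, on a budget of 10 in all, crops included, one or two more only if the job needs it, and the job is handed in when it is done.

```bash
mkdir -p pics
python3 - <<'E'
from bench import ctrl, optics
import cv2
print(ctrl.get_state(), ctrl.tcp_to_tips)
for n in("scene","top"):
    d=optics.get_image(n); cv2.imwrite(f"pics/{n}0.png",d["image"][:,:,::-1]); print(n,d["fx"],d["cx"],d["cy"],d["R"],d["t"])
E
```

```text
{'time': 0.0, 'joint_positions': array([ 1.30306192,  0.32180584, -0.07002469,  1.45169122,  0.02259216,
        1.37080265, -0.05690785]), 'qd': array([-1.39869439e-03, -8.74210763e-04, -2.39654157e-03, -5.27162541e-04,
       -2.63106961e-04,  7.81053740e-05,  1.19543185e-03]), 'joint_torque': array([-7.49769561e-05, -4.91301441e+01, -4.04291181e-01, -3.12529814e+01,
       -6.39837189e-02,  4.36585851e-02,  1.98007524e-04]), 'position': array([ 0.18054915, -0.6238688 ,  0.23846402]), 'tool_rot': array([-3.10859478e+00, -4.40921054e-01,  5.95810931e-04]), 'ft_force': array([ 0.2086181 ,  0.01529337, -0.10598242]), 'torque': array([-0.01331766,  0.00597338,  0.05765353]), 'grip_width': 0.9985717911902885} 0.017
scene 486.85967576372985 317.0166232447855 244.36185604976515 [[-0.82552384 -0.56412011 -0.01670018]
 [-0.23442826  0.36967531 -0.89910153]
 [ 0.5133749  -0.73831475 -0.43742148]] [0.5070286  0.16200563 1.00048942]
top 458.359880465386 323.9238420831331 239.08122677529073 [[ 0.01105973 -0.99984344  0.0138121 ]
 [-0.99867011 -0.01174025 -0.0502014 ]
 [ 0.0503557  -0.01323852 -0.9986436 ]] [0.07481175 0.55730798 1.24658152]
```

View pics/scene0.png

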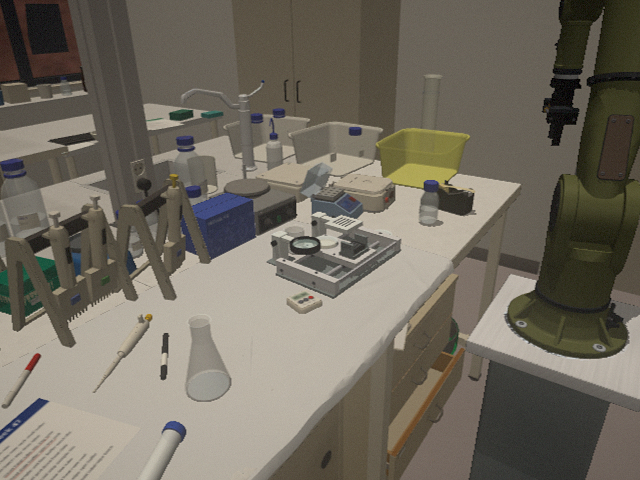

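View pics/top0.png

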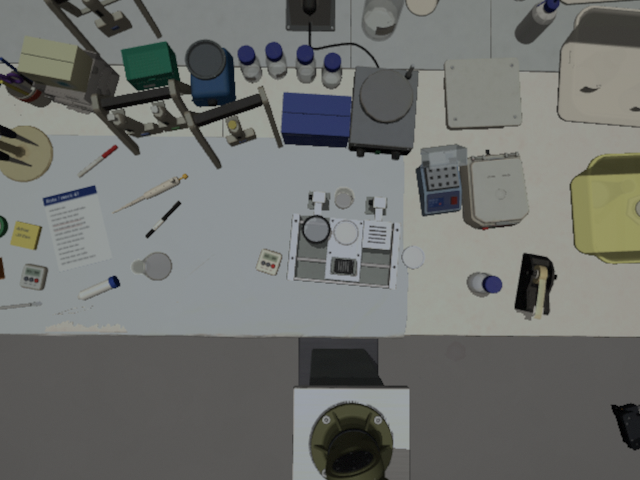

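The lens is at the left end in the top view (about 315,229; rail +y side). The lamp is at (377,234), the button at (344,266) and the dish at (345,232). Next I measure the button and the yaw.

```bash
cat > h.py <<'E'
import numpy as np, cv2
from bench import ctrl, optics
def ray(d,u,v,z):
    R=np.array(d["R"]);t=np.array(d["t"]);c=-R.T@t
    r=R.T@np.array([(u-d["cx"])/d["fx"],(v-d["cy"])/d["fy"],1]); return c+r*(z-c[2])/r[2]
def proj(d,X):
    q=np.array(d["R"])@X+np.array(d["t"]); return d["fx"]*q[0]/q[2]+d["cx"],d["fy"]*q[1]/q[2]+d["cy"]
E
python3 - <<'E'
from h import *
d=optics.get_image("top"); im=d["image"]; g=im.max(2)
def blobs(x0,x1,y0,y1,th):
    m=(g[y0:y1,x0:x1]<th).astype(np.uint8); n,l,s,c=cv2.connectedComponentsWithStats(m)
    return [(s[i].tolist(),c[i]+[x0,y0],cv2.minAreaRect(np.argwhere(l==i)[:,::-1].astype(np.float32))) for i in range(1,n) if s[i][4]>40]
for b in blobs(325,362,250,282,60): print("pad",b[0],b[1],b[2],ray(d,*b[1],.066))
for b in blobs(298,332,212,246,70): print("lens",b[0],b[1],ray(d,*b[1],.079))
c=im[195:300,275:435]; cv2.imwrite("pics/crop.png",cv2.resize(c,None,fx=5,fy=5,interpolation=cv2.INTER_CUBIC)[:,:,::-1])
E
```

```text
pad [9, 9, 20, 15, 193] [343.39378238 266.0984456 ] ((18.341583251953125, 16.08415985107422), (18.607194900512695, 13.632009506225586), 5.7105937004089355) [0.48328263 0.02990424 0.066     ]
lens [0, 3, 33, 31, 276] [314.19565217 232.57971014] [0.5697864  0.10758308 0.079     ]
```

View pics/crop.png

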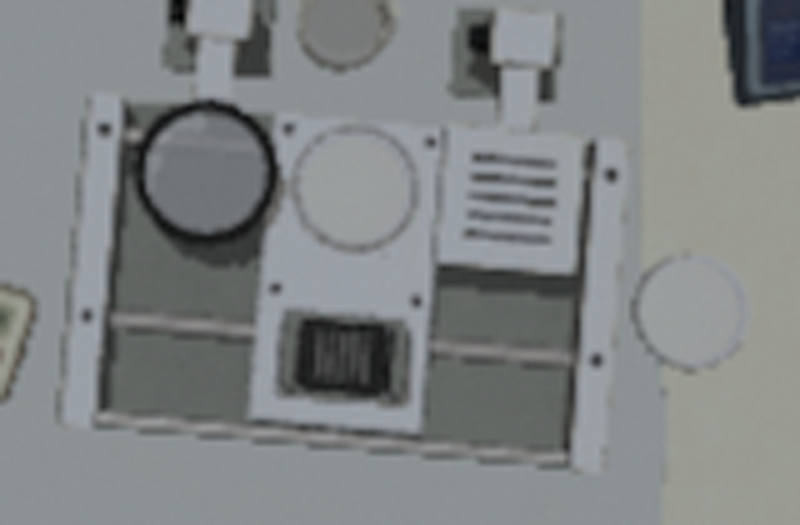

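Run:
```python
from h import *
d=optics.get_image("top")
P=lambda x,y,z: ray(d,275+(x+.5)/5-.5,195+(y+.5)/5-.5,z)
s=[P(104,129,.046),P(611,174,.046),P(86,315,.046),P(596,360,.046)]
for a,b in((0,1),(2,3)):
    v=s[a]-s[b]; print("yaw",np.arctan2(-v[0],v[1]),np.linalg.norm(v))
for a,b in((0,2),(1,3)):
    v=s[a]-s[b]; print("yaw x",np.arctan2(v[1],v[0]))
b=P(347,354,.066);L=P(207,170,.079);D=P(355,187,.054);print("btn",b,"lens",L,"dish",D,"railmid(y)",sum(s)/4)
yaw=-.088
ex=np.array([np.cos(yaw),np.sin(yaw)]);ey=np.array([-ex[1],ex[0]])
for n,q in(("lens-btn",L-b),("dish-btn",D-b),("mid-btn",sum(s)/4-b)): print(n,q[:2]@ex,q[:2]@ey)
from scipy.spatial.transform import Rotation as R
st=ctrl.get_state(); M=R.from_rotvec(st["tool_rot"]).as_matrix(); print(M); print(M.T@(b+[0,0,.074]-st["position"])*1000)
for n,p in(("target",b),):
    print(n)
```

```text
yaw -0.0765497293870664 0.2733556318915767
yaw -0.07679338592876542 0.27381336120200317
yaw x -0.08191742191015612
yaw x -0.07734415868845441
btn [0.48513264 0.02832626 0.066     ] lens [0.5802427  0.10300418 0.079     ] dish [0.57394374 0.02415593 0.054     ] railmid(y) [0.54366887 0.02633574 0.046     ]
lens-btn 0.0881788510524923 0.08274783158406389
dish-btn 0.08883395720538004 0.0036510963993716147
mid-btn 0.05848466197602559 0.0031617175631398235
[[ 9.60559825e-01  2.78073175e-01 -3.63024456e-04]
 [ 2.78073408e-01 -9.60559207e-01  1.09044700e-03]
 [-4.54824248e-05 -1.14838703e-03 -9.99999340e-01]]
[ 473.91775189 -541.89079907   99.48170004]
target
```

```bash
python3 -m inch '[[[10,-10,0],[0,0,6.9]],[[20,-20,0],[0,0,6.9]],[[25,-25,0],[0,0,6.8]],[[25,-35,0],[0,0,0]],[[25,-40,0],[0,0,0]],[[25,-40,0],[0,0,0]],[[25,-40,0],[0,0,0]],[[25,-40,0],[0,0,0]],[[20,-40,0],[0,0,0]],[[10,-30,0],[0,0,0]]]' 1 30
python3 - <<'E'
from h import *
from scipy.spatial.transform import Rotation as R
st=ctrl.get_state(); M=R.from_rotvec(st["tool_rot"]).as_matrix(); print(M.round(3), M.T@(np.array([.4845,.029,.137])-st["position"])*1000)
E
```

```text
time: 1.2
position: [0.4052, -0.3075, 0.2396]
tool_rot: [-3.139, 0.116, -0.001]
ft_force: [0.1, -0.7, 0.4]
grip_width: 0.175
[[ 0.997 -0.074  0.001]
 [-0.074 -0.997  0.001]
 [ 0.001 -0.001 -1.   ]] [  54.19430305 -341.33613765  102.81142704]
```

```bash
python3 -m inch '[[[5,-35,0],[0,0,0]],[[8,-45,0],[0,0,0]],[[8,-45,0],[0,0,0]],[[8,-45,5],[0,0,0]],[[8,-45,15],[0,0,0]],[[8,-45,20],[0,0,0]],[[5,-40,20],[0,0,0]],[[3,-25,20],[0,0,0]],[[1,-12,15],[0,0,0]],[[0,-3,5],[0,0,0]]]' 1 30
python3 - <<'E'
from h import *
from scipy.spatial.transform import Rotation as R
st=ctrl.get_state(); M=R.from_rotvec(st["tool_rot"]).as_matrix(); print(M.round(3), M.T@(np.array([.4845,.029,.137])-st["position"])*1000)
for n,w in(("top",70),("scene",80)):
    d=optics.get_image(n); tip=st["position"]+M@[0,0,.017]; u,v=map(int,proj(d,np.array([.485,.029,.09]))); print(n,u,v,"tip",proj(d,tip))
    c=d["image"][v-60:v+60,u-w:u+w]; cv2.imwrite(f"pics/{n}1.png",cv2.resize(c,None,fx=5,fy=5,interpolation=cv2.INTER_CUBIC)[:,:,::-1])
E
```

```text
time: 2.2
position: [0.4823, 0.0259, 0.138]
tool_rot: [-3.139, 0.117, 0.004]
ft_force: [0.4, -0.9, 0.1]
grip_width: 0.008
[[ 0.997 -0.074 -0.003]
 [-0.074 -0.997  0.001]
 [-0.003 -0.001 -1.   ]] [ 1.99092034 -3.29297709  1.00449999]
top 344 265 tip (np.float64(346.227803991476), np.float64(266.72731582580565))
scene 353 235 tip (np.float64(355.2361393056633), np.float64(223.54863664014368))
```

View pics/scene1.png

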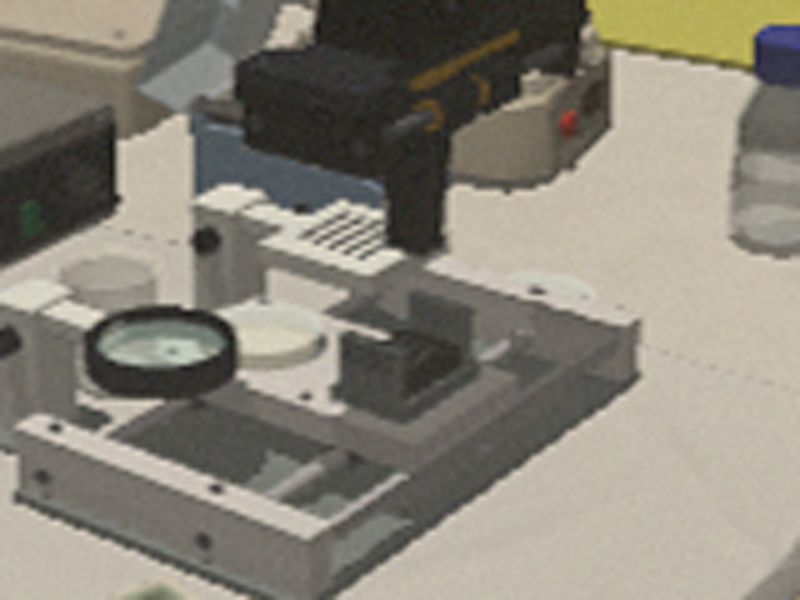

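The closed fingers are above the carriage, with the tips at crop (413,245). The pad sits between the cheeks near (430,352), and the far cheek's top edge runs from (412,290) to (472,318). I'll check my button estimate against these pixels.

```bash
python3 - <<'E'
from h import *
d=optics.get_image("scene"); ex=np.array([.997,-.078,0]);ey=np.array([.078,.997,0]);b=np.array([.4845,.029,0])
for n,x,y,z in(("far cheek outer-top far-x",18,-33,84),("far cheek inner near-x",-18,-25,84),("far outer near-x",-18,-33,84),("near outer farx top",18,33,84),("near outer nearx top",-18,33,84),("near outer nearx bottom",-18,33,46),("near outer farx bottom",18,33,46),("pad",0,0,66)):
    u,v=proj(d,b+ex*x/1e3+ey*y/1e3+[0,0,z/1e3]); print(n,round((u-273)*5),round((v-175)*5))
E
python3 -m inch '[[[1,-1,0],[0,0,0.2]],[[1,-1,0],[0,0,0]],[[0,-1,0],[0,0,0]],[[0,0,0],[0,0,0]],[[0,0,0],[0,0,0]],[[0,0,0],[0,0,0]],[[0,0,0],[0,0,0]],[[0,0,0],[0,0,0]],[[0,0,0],[0,0,0]],[[0,0,0],[0,0,0]]]'
```

```text
far cheek outer-top far-x 411 282
far cheek inner near-x 462 305
far outer near-x 471 300
near outer farx top 333 327
near outer nearx top 394 347
near outer nearx bottom 393 417
near outer farx bottom 333 397
pad 402 346
time: 3.35
position: [0.4856, 0.0267, 0.1395]
tool_rot: [3.139, -0.127, -0.0]
ft_force: [0.7, 0.2, 0.3]
grip_width: 0.006
```

View pics/top1.png

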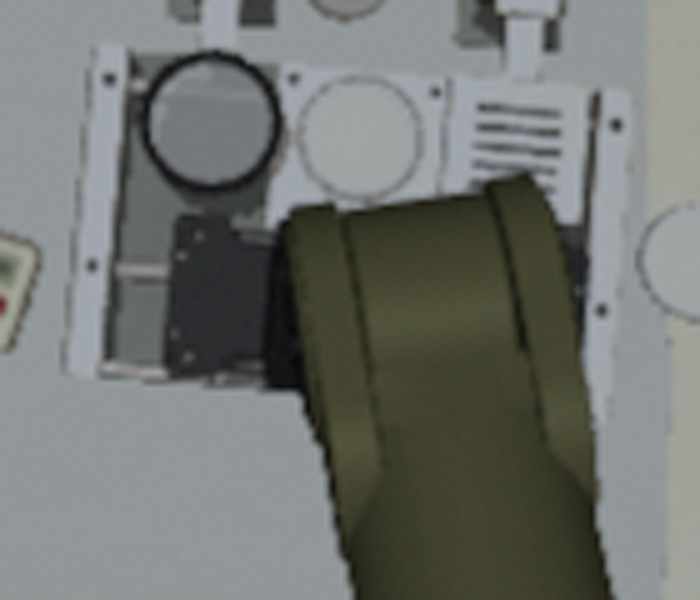

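```bash
python3 -m inch '[[[0,0,5],[0,0,0]],[[0,0,8],[0,0,0]],[[0,0,10],[0,0,0]],[[0,0,10],[0,0,0]],[[0,0,8],[0,0,0]],[[0,0,6],[0,0,0]],[[0,0,4],[0,0,0]],[[0,0,2],[0,0,0]],[[0,0,0],[0,0,0]],[[0,0,0],[0,0,0]]]'
python3 - <<'E'
from h import *
d=optics.get_image("scene")
c=d["image"][175:295,273:433]; cv2.imwrite("pics/s2.png",cv2.resize(c,None,fx=5,fy=5,interpolation=cv2.INTER_CUBIC)[:,:,::-1])
E
```

```text
time: 4.35
position: [0.4859, 0.0267, 0.0868]
tool_rot: [3.139, -0.128, 0.001]
ft_force: [-0.6, 1.0, 0.3]
grip_width: 0.004
```

View pics/s2.png

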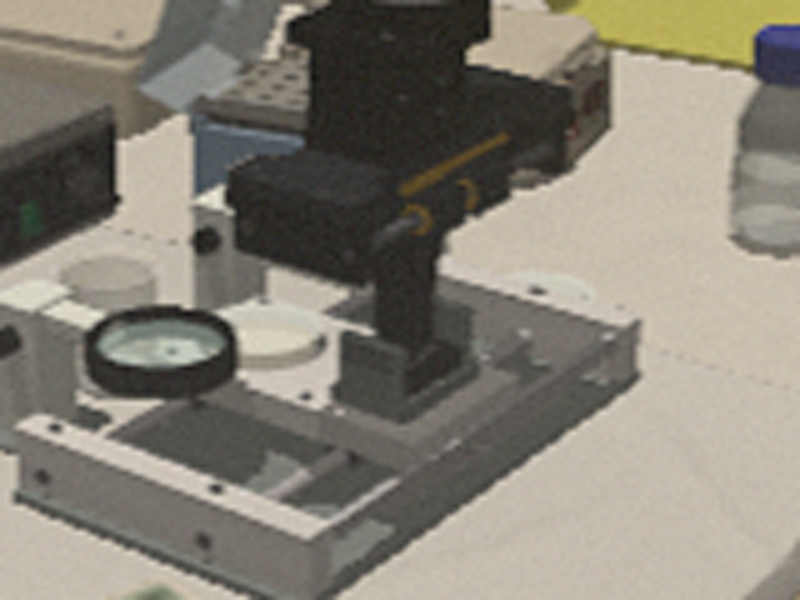

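The fingers are between the cheeks, just above the pad and slightly toward its far edge. I'll shift 3 mm nearer and press.

```bash
python3 -m inch '[[[-2,0,0],[0,0,0]],[[-1,0,1],[0,0,0]],[[0,0,2],[0,0,0]],[[0,0,2],[0,0,0]],[[0,0,2],[0,0,0]],[[0,0,2],[0,0,0]],[[0,0,1],[0,0,0]],[[0,0,1],[0,0,0]],[[0,0,0],[0,0,0]],[[0,0,0],[0,0,0]]]'
```

```text
time: 5.4
position: [0.4826, 0.0269, 0.0757]
tool_rot: [3.139, -0.128, -0.0]
ft_force: [-2.2, -0.0, 5.7]
grip_width: 0.006
```

```bash
python3 -m inch '[[[0,0,0.5],[0,0,0]],[[0,0,0.5],[0,0,0]],[[0,0,0.5],[0,0,0]],[[0,0,0],[0,0,0]],[[0,0,0],[0,0,0]],[[0,0,0],[0,0,0]],[[0,0,0],[0,0,0]],[[0,0,0],[0,0,0]],[[0,0,0],[0,0,0]],[[0,0,0],[0,0,0]]]'
```

```text
time: 6.4
position: [0.4826, 0.027, 0.0752]
tool_rot: [3.138, -0.128, -0.001]
ft_force: [-6.4, -0.1, 14.4]
grip_width: 0.004
```

Button bottomed (14 N). Now I slide toward the lens.

```bash
python3 -m inch '[[[0,-2,0],[0,0,0]],[[0,-3,0],[0,0,0]],[[0,-4,0],[0,0,0]],[[0,-5,0],[0,0,0]],[[0,-5,0],[0,0,0]],[[0,-5,0],[0,0,0]],[[0,-5,0],[0,0,0]],[[0,-4,0],[0,0,0]],[[0,-2,0],[0,0,0]],[[0,0,0],[0,0,0]]]'
python3 - <<'E'
from h import *
d=optics.get_image("scene")
c=d["image"][175:295,273:433]; cv2.imwrite("pics/s3.png",cv2.resize(c,None,fx=5,fy=5,interpolation=cv2.INTER_CUBIC)[:,:,::-1])
E
```

```text
time: 7.4
position: [0.4854, 0.0624, 0.0752]
tool_rot: [3.138, -0.127, -0.001]
ft_force: [-6.5, -0.6, 14.9]
grip_width: 0.002
```

View pics/s3.png

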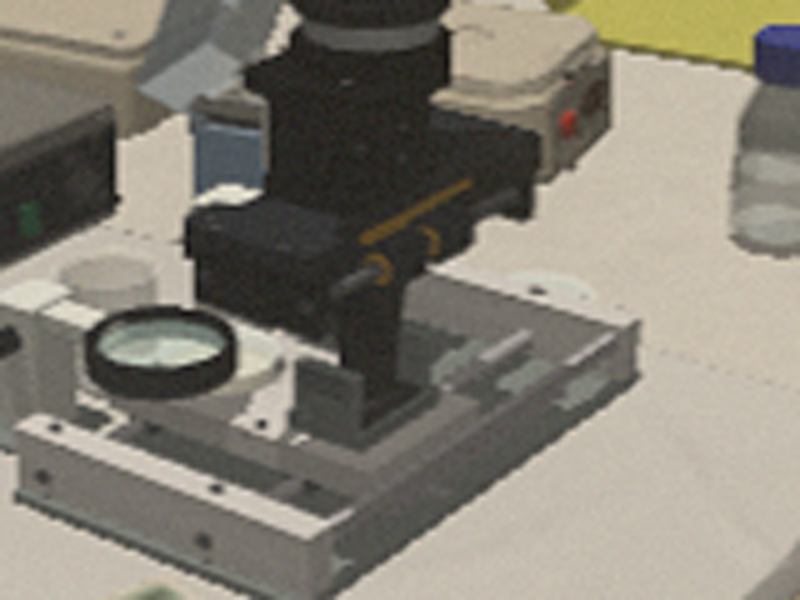

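The carriage is riding along by friction, with the button held down and the dish in place. Continuing.

```bash
python3 -m inch '[[[0,-2,0],[0,0,0]],[[0,-3,0],[0,0,0]],[[0,-5,0],[0,0,0]],[[0,-6,0],[0,0,0]],[[0,-6,0],[0,0,0]],[[0,-6,0],[0,0,0]],[[0,-5,0],[0,0,0]],[[0,-4,0],[0,0,0]],[[0,-3,0],[0,0,0]],[[0,-2,0],[0,0,0]]]'
python3 -m inch '[[[0,-1,0],[0,0,0]],[[0,-1,0],[0,0,0]],[[0,-1,0],[0,0,0]],[[0,-1,0],[0,0,0]],[[0,-1,0],[0,0,0]],[[0,-1,0],[0,0,0]],[[0,0,0],[0,0,0]],[[0,0,0],[0,0,0]],[[0,0,0],[0,0,0]],[[0,0,0],[0,0,0]]]'
```

```text
time: 8.45
position: [0.4887, 0.1042, 0.0752]
tool_rot: [3.138, -0.127, -0.001]
ft_force: [-6.5, -2.3, 13.1]
grip_width: 0.004
time: 9.45
position: [0.4889, 0.1071, 0.0752]
tool_rot: [3.134, -0.129, -0.003]
ft_force: [-6.9, -6.7, 17.2]
grip_width: 0.004
```

```bash
python3 -m inch '[[[0,-1,0],[0,0,0]],[[0,-1,0],[0,0,0]],[[0,-1,0],[0,0,0]],[[0,0,0],[0,0,0]],[[0,0,0],[0,0,0]],[[0,0,0],[0,0,0]],[[0,0,0],[0,0,0]],[[0,0,0],[0,0,0]],[[0,0,0],[0,0,0]],[[0,0,0],[0,0,0]]]'
python3 - <<'E'
from h import *
d=optics.get_image("scene")
c=d["image"][175:295,273:433]; cv2.imwrite("pics/s4.png",cv2.resize(c,None,fx=5,fy=5,interpolation=cv2.INTER_CUBIC)[:,:,::-1])
E
```

```text
time: 10.45
position: [0.4889, 0.1074, 0.0751]
tool_rot: [3.13, -0.131, -0.005]
ft_force: [-7.9, -11.9, 19.2]
grip_width: 0.007
```

View pics/s4.png

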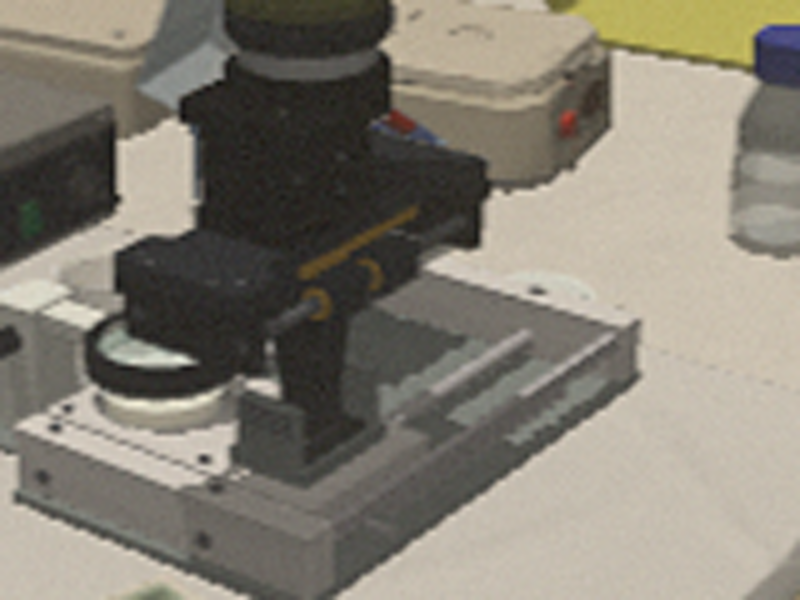

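The deck is against the end block under the lens, and the side force rises without motion, so it is at the stop. I lift straight up while still lightly biased toward the stop.

```bash
python3 -m inch '[[[0,1,0],[0,0,0]],[[0,1,0],[0,0,0]],[[0,0,-2],[0,0,0]],[[0,0,-3],[0,0,0]],[[0,0,-3],[0,0,0]],[[0,0,-3],[0,0,0]],[[0,0,-3],[0,0,0]],[[0,0,-3],[0,0,0]],[[0,0,-3],[0,0,0]],[[0,0,0],[0,0,0]]]'
```

```text
time: 11.5
position: [0.4897, 0.111, 0.0944]
tool_rot: [-3.139, 0.127, -0.001]
ft_force: [0.7, -0.0, -0.4]
grip_width: 0.004
```

```bash
python3 -m inch '[[[0,1,-5],[0,0,0]],[[0,0,-10],[0,0,0]],[[0,0,-20],[0,0,0]],[[0,0,-30],[0,0,0]],[[0,0,-35],[0,0,0]],[[0,10,-30],[0,0,0]],[[0,25,-10],[0,0,0]],[[0,40,0],[0,0,0]],[[0,45,0],[0,0,0]],[[0,45,0],[0,0,0]]]'
python3 -m inch '[[[0,45,0],[0,0,0]],[[0,45,0],[0,0,0]],[[0,45,0],[0,0,0]],[[0,45,0],[0,0,0]],[[0,40,0],[0,0,0]],[[0,25,0],[0,0,0]],[[0,10,0],[0,0,0]],[[0,0,0],[0,0,0]],[[0,0,0],[0,0,0]],[[0,0,0],[0,0,0]]]'
python3 - <<'E'
from h import *
o=[]
for n,y,x in(("scene",175,273),("top",195,275)):
    d=optics.get_image(n); o.append(cv2.resize(d["image"][y:y+120,x-30:x+170],None,fx=4,fy=4,interpolation=cv2.INTER_CUBIC)[:300 if n=="x" else None])
    cv2.imwrite(f"pics/{n}_full_end.png",d["image"][:,:,::-1])
cv2.imwrite("pics/end.png",cv2.resize(np.vstack(o),(500,600))[:,:,::-1])
d=optics.get_image("top")
g=d["image"].max(2); x0,x1,y0,y1=298,345,252,282
m=(g[y0:y1,x0:x1]<60).astype(np.uint8); n,l,s,c=cv2.connectedComponentsWithStats(m)
for i in range(1,n):
    if s[i][4]>40: print(s[i],c[i]+[x0,y0],ray(d,*(c[i]+[x0,y0]),.066))
E
```

```text
time: 12.5
position: [0.4759, -0.056, 0.2353]
tool_rot: [3.138, -0.126, 0.003]
ft_force: [1.5, -0.2, 0.9]
grip_width: 0.005
time: 13.5
position: [0.4561, -0.3068, 0.2344]
tool_rot: [-3.139, 0.123, -0.001]
ft_force: [0.0, 0.5, -0.2]
grip_width: 0.011
[  5   4  20  15 167] [312.31137725 263.29341317] [0.48974329 0.11165669 0.066     ]
```

View pics/end.png

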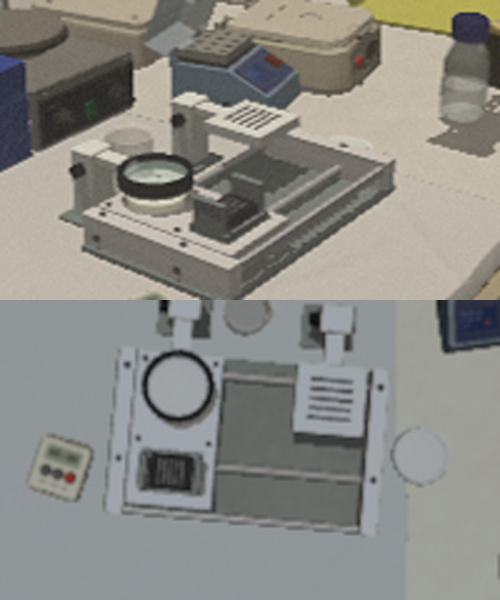

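The carriage is against the left (lens-side) block with the dish centred under the lens. The button is up, everything else is where it was, and the arm is clear.

```bash
python3 -c "
from bench import close_job; print(close_job())"
```

```text
the job is handed in; nothing more can be done
None
```

The dish is under the round lens and the carriage is at the lens-side (+y) end stop. I handed the job in at about 13.7 s.

I pressed the button fully down with the closed fingertips (about 14 N) and kept it down while sliding the carriage. At the stop I lifted straight up so the button could spring back.

**Last checks:**
- **Travel:** the button moved about 82 mm between the before and after top pictures. At the stop, the side force rose to about 12 N with no further motion.
- **Final pictures:** the deck touches the lens-side end block, the dish sits in its nest under the lens, and the other things in view look unmoved. The flask was outside these crops; the arm never went near it.
- **Button:** it looks up in the picture, but I judged this by eye only and did not test the lock by pushing.
- **Arm:** it is clear, with about 0 N at the wrist.

No check failed. The two button position estimates differed by about 2 mm, within the 10 mm clearance between the fingers and the cheeks.

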